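Slide a silver blank along the rail into the stamping jig's corner pocket

ROBOT

A 6-joint arm with a two-finger parallel gripper is mounted at the origin on the work surface. World frame = base frame: x ahead of the robot, y to its left, z up, the work surface at z = 0. Lengths are in m, angles in rad, forces in N, time in s.
With the tool pointing down it reaches from about 0.4 to 0.825 m from the base axis. Payload 7 kg.
Tool frame: the origin (TCP) lies between the finger pads; the fingertips stand 11 mm ahead of it and the grasp point (between the pads) lies 8 mm behind it; x points along the fingers, z is the direction in which the jaws open and shut, and the axes are right-handed (so a half turn about x gives the same grasp; the last joint's range is limited). The gripper opens to 88 mm and grips with 3 to 60 N. Pads are 19 mm wide; open, the fingers measure 130 mm over their backs; the gripper's body (78 mm by 193 mm) begins 47 mm behind the grasp point.
Start: joints at [-0.923, 0.359, 0.012, 0, -1.224, -0.288], TCP at [0.238, -0.632, 0.238] pointing down, gripper open.
Joint ranges: [-3.07, 3.07], [-1.43, 2.12], [-1.02, 1.25], [-3.03, 1.67], [-3.05, -0], [-3.03, 3.03]. Speed limits (rad/s): [2.39, 2.39, 3.01, 3.14, 3.14, 3.14].

INTERFACE

Orientations are given as [roll, pitch, yaw] about the fixed x, y, z axes, in that order (R = Rz(yaw) Ry(pitch) Rx(roll)).
In Python, from station import arm gives the robot as it stands.
- The arm moves only by the tool jog_arm, never from a script. Its argument "motion" is a list of rows, each an object of numbers: "dx", "dy", "dz": the shift along the tool's x, y, z in m; "twist": the turn about the tool's x in degrees. In form: [{"dx": .., "dy": .., "dz": .., "twist": ..}, ...]. A call has 1 to 20 rows; each row is the pose to reach, as a shift and turn from the pose commanded when the call began, along the tool's axes at that moment; what a row does not reach only later rows make up. A row lasts 1/12 s, in which the tool goes at most 41.7 mm and 7.16 degrees, less where a joint would pass 70% of its speed; a pose out of reach is approached as far as the arm can. A call with a gripper value outside its range is refused whole. "gripper" is the finger opening in m, from 0 to 0.0876, set as the call begins (left out, the last holds). The fingers move at their own pace and stop on an object; "newtons" is the grip in N (left out, the last holds). Time passes only in rows, so rows that repeat a pose let the fingers close. It gives the time, the measured TCP pose, the force and the opening at its end, in the units of the state.
- arm.get_state(): the state, without advancing time (a new reading comes with each control period).
- arm.grab_frame(name): name is "scene" or "top" or "wrist"; returns the picture (420x560x3 uint8, red, green, blue); there is no depth.
- arm.camera_model(name): a dict with "camera_matrix" (3x3 intrinsics, pixels), "eye" and "attitude" of the camera in the world. Camera axes: x right, y down, z forward; pixel columns grow to the right and rows downward; lengths in m; the calibration is good to about 2 mm. A picture is of the moment at which its call begins: read the wrist's pose just before it. camera_model takes no time and is no camera call; for the wrist camera it gives the pose at the moment of the call.
- arm.job_done(): hands the job in, once; it reports no verdict.
The state is a dict: "t": time; "q": joint angles; "qd": joint speeds; "joint_efforts": joint torques, N m; "eef_pos": TCP position; "ee_rot": TCP orientation; "force": force on the tool from outside, world axes, zero at the start; "moment": the same for the moment, N m; "width": finger opening in m.
Only numpy, scipy, OpenCV 4.12 (cv2) and the standard library are available. Lean on these libraries where they do the work, as an engineer would, in place of code of your own. Each camera call takes 0.05 s, during which the arm holds its last target.

TASK

Using only the fingertips, push the silver blank that lies on the stamping jig flat against the long brass rail, about where it lies, and then slide it along, keeping it against the rail, into the corner pocket until it is fully home against both the rail and the end stop. Do not pick the blank up or push it off the jig, leave everything else undisturbed, and finish with the hand clear of everything.

Things in the scene. Friction and masses are not known exactly. Their poses are not given: they have to be found in the camera images.
- jig: Stamping jig fixed to the bench: dark steel bed 150 mm (x) by 300 mm (y), 12 mm thick, with brass bars standing 14 mm above the bed (rail, end stop and pocket lip). Origin: centre of the bed's underside, on the bench; z up. Its x points away from the robot, y along the rail, to the robot's left, both turned by up to 0.35 rad from the robot's axes.
- pocket (a point): Point on the bed's top surface (12 mm above the bench) where the centre of the silver blank's underside is when the blank is fully home: jig x = +37 mm, y = -113 mm. Axes as the jig's.
- silver_blank: Bright silver plate, 36 mm (x) by 50 mm (y) by 10 mm high, 0.13 to 0.27 kg, loose, flat on the jig bed, 25 mm or more from the rail, own y within 0.45 rad of the rail's. Origin: centre of its underside. Its 50 mm side goes against the rail. Slides by metal friction (few newtons). When home its rear end stands 15 mm out past the lip, so it can be pushed from behind and from the side.
- copper_blank: Copper-coloured plate 30 x 30 x 10 mm lying loose on the jig bed, in front of the pocket lip on the robot's side. Origin: centre of its underside. To be left alone.
- bangle: Silver-coloured ring, 68 mm across, 10 mm high, lying loose on the bench beyond the rail. Origin: centre of its underside. To be left alone.
- hammer: Hammer, 260 mm long with a 78 mm wide head, 26 mm high, origin midway along it at bench height, lying loose on the bench to the robot's left of the jig, handle towards the robot. To be left alone.
- flux_jar: Amber jar with a black cap, 56 mm across, 70 mm high, on the bench to the right of the jig. Origin: centre of its underside. To be left alone.
- rivet_bowl: Blue bowl, 90 mm across, 35 mm high, on the bench beyond the jig on the right. Origin: centre of its underside. To be left alone.
- wire_spool: Blue spool, 56 mm across, 36 mm high, standing on the bench beyond the jig on the left. Origin: centre of its underside. To be left alone.
- rail (a point): Middle of the rail's inner face at the bed's top surface (jig x = +55 mm, y = 0). The brass rail runs along jig y over the bed's whole length, on the side away from the robot, 12 mm thick, 14 mm high above the bed. Axes as the jig's.
- stop (a point): Corner of the pocket where the rail's inner face meets the end stop's inner face, at the bed's top surface (jig x = +55 mm, y = -138 mm). The brass end stop closes the jig's -y end (robot's right), from the rail 60 mm towards the robot, 12 mm thick, 14 mm high. Axes as the jig's.
- lip (a point): Free end of the pocket's lip, on its centre line at the bed's top surface (jig x = +10 mm, y = -103 mm). The lip is a brass bar parallel to the rail, 10 mm thick, 14 mm high, 35 mm long from the end stop, with a rounded end. Rail, stop and lip make the pocket: 40 mm wide, open towards jig +y and above.
Things that resemble listed ones, but are neither listed nor needed, are in the scene too. Leave any brown or purple look-alike of the silver_blank alone.

How it is judged:
On the way:
1. the silver blank lies flat along the rail (within 4 mm and 0.1 rad), still well before the pocket (its centre 83 mm or more from its home place) (x of silver_blank in the frame of jig above 0.033 m and angle between the y axis of silver_blank and the y axis of jig, either way round below 0.1 rad and y of silver_blank in the frame of jig above -0.03 m), for 0.1 s.
At the end, for the whole second after the job is handed in: the silver blank lies flat and at rest in the corner pocket, within 2.5 mm of both the rail and the end stop and within 0.07 rad of the rail's direction, the hand clear of it (x of silver_blank in the frame of jig between 0.0345 and 0.0395 m and y of silver_blank in the frame of jig between -0.1155 and -0.1105 m and z of silver_blank in the frame of jig between 0.0095 and 0.0145 m and angle between the y axis of silver_blank and the y axis of jig, either way round below 0.07 rad and angle between silver_blank's own z axis and vertical below 0.06 rad and linear speed of silver_blank below 0.01 m/s); the robot touches nothing.
It fails at once if the silver blank is lifted (8 mm or more above the bed) (z of silver_blank in the frame of jig above 0.02 m).
It fails at once if the silver blank is tipped up by more than 0.35 rad (angle between silver_blank's own z axis and vertical above 0.35 rad).
It fails at once if the silver blank falls off the jig bed (z of silver_blank in the frame of jig below 0.006 m).
It fails at once if on the run-up to the pocket (its centre less than 83 mm from home along the rail) the silver blank leaves the rail by more than 10 mm (y of silver_blank in the frame of jig below -0.03 m and x of silver_blank in the frame of jig below 0.027 m).
It fails at once if the copper blank, bangle, hammer, jar, bowl or spool is moved by more than 15 mm (distance of any of copper_blank, bangle, hammer, flux_jar, rivet_bowl, wire_spool from where it was at the start of the episode above 0.015 m).
It also fails if it takes over 54 s, if anything falls off the work surface, if the arm or the gripper's body presses on something with over 40 N, if the wrist force passes 120 N, or if a joint passes its speed limit or range.

## Working session

There is one attempt and no reset: what is moved stays moved. The work goes in short steps, Python scripts to look and compute and a tool call to move; the robot and the scene stay as the last step left them, time stands still between calls to the robot, and variables do not carry over. Pictures are saved under pics/ and viewed, and the job is handed in when it is done.

Besides the shell and the picture viewer there is one more tool, called after "Request:" as name([rows], argument=value, ...), one row to a line, values as JSON. jog_arm: Moves the arm, as the interface text tells. Its arguments: {"type":"object","properties":{"motion":{"type":"array"},"gripper":{"type":"number"},"newtons":{"type":"number"}},"required":["motion"]}

```bash
ls; mkdir -p pics; python3 - <<'E'
from station import arm
import cv2
s=arm.get_state(); print(s)
for n in ("scene","top"):
    f=arm.grab_frame(n); cv2.imwrite(f"pics/{n}0.png",f[:,:,::-1]); print(n,arm.camera_model(n))
print(arm.camera_model("wrist"))
E
```

```text
pics
{'t': 0.0, 'q': array([-9.22868841e-01,  3.59401771e-01,  1.10323696e-02, -3.49483185e-04,
       -1.22412167e+00, -2.88108662e-01]), 'qd': array([ 0.00114006, -0.0009348 ,  0.0009831 , -0.00023013,  0.00091393,
        0.00087865]), 'joint_efforts': array([-2.57476012e-05, -5.82713449e+01,  2.93054062e+01,  6.99748322e+00,
        6.92470014e-03, -2.23899474e-04]), 'eef_pos': array([ 0.23747224, -0.63132123,  0.23660165]), 'ee_rot': array([0.09665616, 1.56907002, 2.02715229]), 'force': array([-0.03820304, -0.25587673,  0.30480352]), 'moment': array([-0.01743627,  0.00177463,  0.03504583]), 'width': 0.0872175554558226}
scene {'camera_matrix': array([[430.47613532,   0.        , 271.75503051],
       [  0.        , 430.47613532, 208.81318252],
       [  0.        ,   0.        ,   1.        ]]), 'eye': array([ 0.89455448, -0.62959149,  0.7959218 ]), 'attitude': array([-2.3761349 ,  0.00973664,  0.49995391])}
top {'camera_matrix': array([[392.83876937,   0.        , 280.37070535],
       [  0.        , 392.83876937, 211.3941252 ],
       [  0.        ,   0.        ,   1.        ]]), 'eye': array([0.40023238, 0.00855667, 0.89718828]), 'attitude': array([-2.96702337, -0.04547765, -1.54653492])}
{'camera_matrix': array([[360.33549787,   0.        , 281.94005987],
       [  0.        , 360.33549787, 207.0609511 ],
       [  0.        ,   0.        ,   1.        ]]), 'eye': array([ 0.16523835, -0.65907578,  0.38365242]), 'attitude': array([ 2.85331876e+00, -2.13725765e-03,  1.92972499e+00])}
```

View pics/scene0.png

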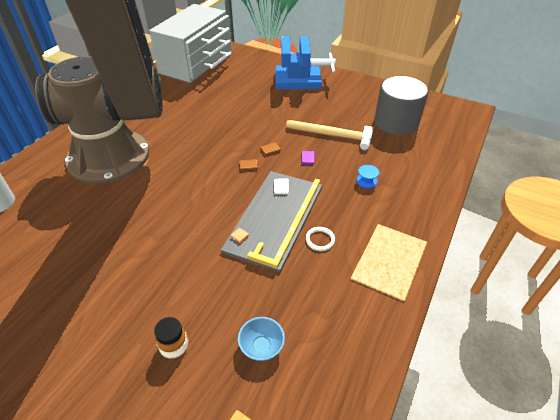

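View pics/top0.png

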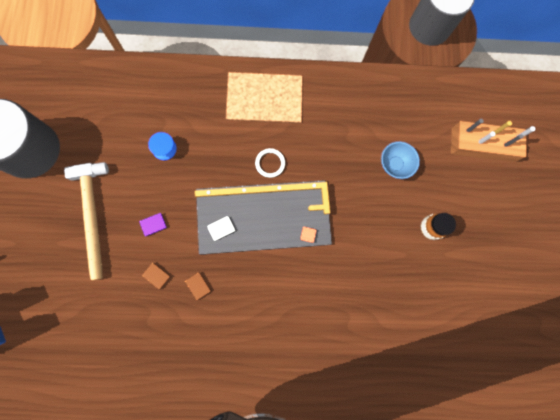

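The top view shows the jig with the rail along its upper edge (195..330, ~188). The silver blank is at (222,228), the copper one at (309,235), and the pocket is at the right. I'll measure these next.

```bash
cat > h.py <<'E'
import numpy as np, cv2
from scipy.spatial.transform import Rotation as Ro
def cast(cm,uv,z):
    uv=np.asarray(uv,float).reshape(-1,2); K=cm["camera_matrix"]
    R=Ro.from_euler('xyz',cm["attitude"]).as_matrix()
    d=(R@np.linalg.inv(K)@np.c_[uv,np.ones(len(uv))].T).T
    e=cm["eye"]; t=(z-e[2])/d[:,2]; return (e+d*t[:,None])[:,:2]
def proj(cm,P):
    P=np.atleast_2d(P); R=Ro.from_euler('xyz',cm["attitude"]).as_matrix()
    c=(P-cm["eye"])@R; p=c@cm["camera_matrix"].T; return p[:,:2]/p[:,2:]
E
python3 - <<'E'
from h import *
from station import arm
for n in("top","scene"):
    f=cv2.imread(f"pics/{n}0.png"); cm=arm.camera_model(n)
    hsv=cv2.cvtColor(f,cv2.COLOR_BGR2HSV)
    box=(slice(160,270),slice(180,345)) if n=="top" else (slice(160,275),slice(215,330))
    m=np.zeros(f.shape[:2],np.uint8)
    for name,lo,hi,z in(("brass",(22,150,120),(34,255,255),.026),("silver",(0,0,170),(180,50,255),.022),("copper",(5,120,150),(18,255,255),.022),("bed",(0,0,40),(180,60,135),.012)):
        m[:]=0; m[box]=cv2.inRange(hsv,lo,hi)[box]
        cs,_=cv2.findContours(m,cv2.RETR_EXTERNAL,cv2.CHAIN_APPROX_NONE)
        for c in sorted(cs,key=cv2.contourArea)[-2:]:
            if cv2.contourArea(c)<25: continue
            w=cast(cm,c[:,0],z)*1000
            r=cv2.minAreaRect(w.astype(np.float32)); mo=cv2.moments(w.astype(np.float32))
            print(n,name,cv2.contourArea(c),"rect",np.round(r[0],1),np.round(r[1],1),round(r[2],1),"cen",np.round([mo['m10']/mo['m00'],mo['m01']/mo['m00']],1), cv2.boundingRect(c))
    b=f[box]; cv2.imwrite(f"pics/{n}c.png",cv2.resize(b,None,fx=4.8,fy=4.8,interpolation=cv2.INTER_CUBIC))
E
```

```text
top silver 158.5 rect [ 6.554e+02 -2.000e-01] [40.6 67.2] 2.2 cen [652.7  -0. ] (255, 160, 30, 18)
top silver 399.5 rect [514.  105.9] [40.4 54.4] 28.7 cen [514.1 105.8] (207, 216, 28, 25)
top copper 113.0 rect [469.4 173.3] [17.6 37.8] 1.6 cen [468.9 174.6] (180, 243, 18, 9)
top copper 120.0 rect [465.2 -33.5] [11.1 98. ] 1.6 cen [465.4 -34.9] (260, 249, 45, 6)
top bed 33.0 rect [ 500.1 -118.9] [24.2 39.6] 80.5 cen [ 498.6 -111.4] (313, 228, 12, 18)
top bed 36.5 rect [518.1  79.3] [23.5 47.3] 78.8 cen [523.1  77.4] (225, 216, 13, 21)
scene silver 186.5 rect [670.9 -13.2] [54. 71.] 23.4 cen [669.3 -13.2] (306, 227, 24, 24)
scene silver 3121.5 rect [541.    5.3] [131.3 293.1] 6.2 cen [542.3  23.9] (231, 171, 85, 88)
scene copper 144.5 rect [677. -15.] [44.  33.3] 28.2 cen [676.6 -14.9] (310, 234, 20, 12)
scene copper 6065.0 rect [531.6  15.1] [319.  386.8] 28.0 cen [499.6  46.8] (215, 160, 115, 115)
scene bed 96.5 rect [606.7 -14.6] [329.6 134.3] 69.4 cen [ 561.5 -116.1] (221, 186, 101, 86)
```

View pics/topc.png

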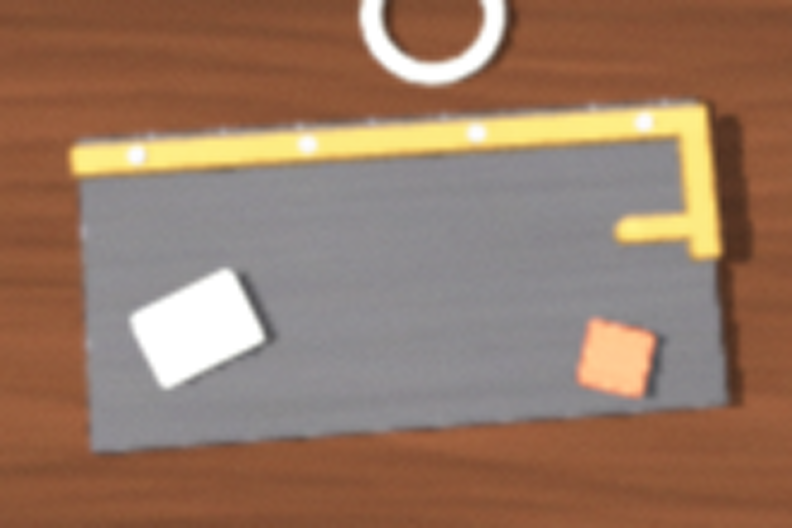

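View pics/scenec.png

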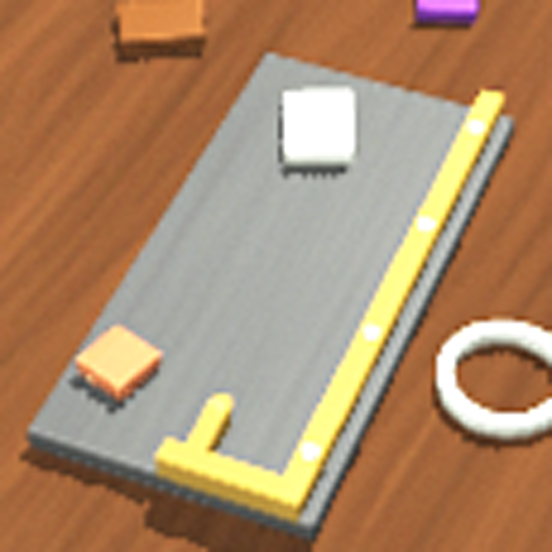

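```bash
python3 - <<'E'
from h import *
from station import arm
for n in("top","scene"):
    f=cv2.imread(f"pics/{n}0.png"); cm=arm.camera_model(n)
    hsv=cv2.cvtColor(f,cv2.COLOR_BGR2HSV)
    box=(slice(160,270),slice(180,345)) if n=="top" else (slice(160,275),slice(215,330))
    for p in ([(230,190),(326,200)] if n=="top" else [(300,216)]): print(n,p,hsv[p[1],p[0]],end=' ')
    for name,lo,hi,z in(("brass",(17,110,180),(34,255,255),.026),("silver",(0,0,215),(180,60,255),.022),("copper",(5,80,215),(16,200,255),.022)):
        m=np.zeros(f.shape[:2],np.uint8); m[box]=cv2.inRange(hsv,lo,hi)[box]
        if name=="brass": m=cv2.morphologyEx(m,cv2.MORPH_CLOSE,np.ones((5,5)))
        cs,_=cv2.findContours(m,cv2.RETR_EXTERNAL,cv2.CHAIN_APPROX_NONE)
        for c in sorted(cs,key=cv2.contourArea)[-2:]:
            if cv2.contourArea(c)<25: continue
            w=cast(cm,c[:,0],z)*1000
            r=cv2.minAreaRect(w.astype(np.float32)); mo=cv2.moments(w.astype(np.float32))
            print(n,name,cv2.contourArea(c),"rect",np.round(r[0],1),np.round(r[1],1),round(r[2],1),"cen",np.round([mo['m10']/mo['m00'],mo['m01']/mo['m00']],1))
            if name=="brass":
                print(np.round(cv2.boxPoints(r),1).tolist())
                # rail axis: per-column centres along long direction
                ys,xs=np.nonzero(m); W=cast(cm,np.c_[xs,ys],z)*1000
                sel=W[:,1]>W[:,1].min()+90
                l=cv2.fitLine(W[sel].astype(np.float32),cv2.DIST_HUBER,0,.01,.01).ravel(); print("rail line",np.round(l,3), np.arctan2(-l[0]*np.sign(l[1]),abs(l[1])))
E
```

```text
top (230, 190) [ 26 120 253] top (326, 200) [ 25 124 252] top brass 769.0 rect [576.1  13.6] [ 72.6 300.4] 5.8 cen [598.  -19.4]
[[524.7999877929688, 159.3000030517578], [555.2000122070312, -139.5], [627.2999877929688, -132.10000610351562], [596.9000244140625, 166.6999969482422]]
rail line [ 1.02000e-01 -9.95000e-01  6.00189e+02  6.01810e+01] 0.10238179
top silver 137.0 rect [ 6.565e+02 -2.000e-01] [38.2 67.2] 2.2 cen [6.53e+02 1.00e-01]
top silver 361.0 rect [513.8 105.3] [37.5 51.4] 28.7 cen [514.  105.3]
top copper 158.5 rect [505.6 -90.3] [30.6 30.8] 76.9 cen [505.8 -90.4]
scene (300, 216) [ 30 107 255] scene brass 585.0 rect [574.8  13.9] [ 72.4 310.1] 5.9 cen [597.5 -28.2]
[[523.0, 164.39999389648438], [554.5999755859375, -144.0], [626.5999755859375, -136.60000610351562], [595.0, 171.8000030517578]]
rail line [ 1.03000e-01 -9.95000e-01  6.01185e+02  5.20670e+01] 0.10330959
scene silver 159.0 rect [670.4 -12.1] [54.  68.7] 23.4 cen [668.4 -12.7]
scene silver 197.5 rect [512. 106.] [37.4 57.7] 28.1 cen [511.8 106.7]
scene copper 93.5 rect [389.4 141.5] [45.5 30. ] 28.0 cen [390.4 141.9]
```

```bash
cat >> h.py <<'E'
JC=np.array([.5452,.0104]); TH=0.102
def j2w(x,y): # mm
    c,s=np.cos(TH),np.sin(TH); return JC+np.array([c*x-s*y,s*x+c*y])/1000
def w2j(p):
    c,s=np.cos(TH),np.sin(TH); d=(np.asarray(p)[...,:2]-JC)*1000
    return np.stack([c*d[...,0]+s*d[...,1],-s*d[...,0]+c*d[...,1]],-1)
def tcp(s):
    R=Ro.from_euler('xyz',s["ee_rot"]).as_matrix(); return s["eef_pos"],R
def shift(s,jx,jy,z,jaw=None): # jaw: desired jig-frame angle of jaw axis (deg)
    p,R=tcp(s); w=np.r_[j2w(jx,jy),z]-p
    d=R.T@w; out=dict(dx=d[0],dy=d[1],dz=d[2])
    if jaw is not None:
        cur=np.degrees(np.arctan2(R[1,2],R[0,2])-TH); t=(jaw-cur+90)%180-90
        out["twist"]=-t # tool x down
    return {k:round(float(v),4) for k,v in out.items()}
def show(s):
    p,R=tcp(s); print("t",round(s["t"],2),"jig",np.round(w2j(p),1),"z",round(p[2]*1000,1),"jaw",round(np.degrees(np.arctan2(R[1,2],R[0,2])-TH),2),"F",np.round(s["force"],1),"w",s["width"])
E
python3 - <<'E'
from h import *
from station import arm
s=arm.get_state(); show(s); p,R=tcp(s); print(R.round(3)); print("blank jig",w2j([.5138,.1055]),"copper",w2j([.5057,-.0904]))
print(shift(s,-75,105,.12,90), s["q"])
print(shift(s,-75,105,.12,0))
E
```

```text
t 0.1 jig [-371.5 -607.1] z 236.7 jaw 104.76 F [ 0.3 -0.1 -0.3] w 0.0877715666003854
[[-0.001 -0.936 -0.352]
 [ 0.001 -0.352  0.936]
 [-1.     0.     0.001]]
blank jig [-21.55341017  97.8029678 ] copper [-49.55848007 -96.25407552]
{'dx': 0.1176, 'dy': -0.4682, 'dz': 0.6129, 'twist': 14.7647} [-9.22902421e-01  3.59296130e-01  1.11666165e-02 -2.90877910e-04
 -1.22410863e+00 -2.88102457e-01]
{'dx': 0.1176, 'dy': -0.4682, 'dz': 0.6129, 'twist': -75.2353}
```

Request:
jog_arm([
  {"dx":0.05,"dy":-0.38,"dz":0.265,"twist":7},
  {"dx":0.05,"dy":-0.38,"dz":0.265,"twist":14},
  {"dx":0.05,"dy":-0.38,"dz":0.265,"twist":14.8},
  {"dx":0.05,"dy":-0.38,"dz":0.265,"twist":14.8},
  {"dx":0.05,"dy":-0.38,"dz":0.265,"twist":14.8},
  {"dx":0.05,"dy":-0.38,"dz":0.265,"twist":14.8},
  {"dx":0.05,"dy":-0.38,"dz":0.265,"twist":14.8},
  {"dx":0.05,"dy":-0.38,"dz":0.265,"twist":14.8},
  {"dx":0.05,"dy":-0.38,"dz":0.265,"twist":14.8},
  {"dx":0.05,"dy":-0.38,"dz":0.265,"twist":14.8},
  {"dx":0.08,"dy":-0.468,"dz":0.613,"twist":14.8},
  {"dx":0.08,"dy":-0.468,"dz":0.613,"twist":14.8},
  {"dx":0.08,"dy":-0.468,"dz":0.613,"twist":14.8},
  {"dx":0.08,"dy":-0.468,"dz":0.613,"twist":14.8},
  {"dx":0.08,"dy":-0.468,"dz":0.613,"twist":14.8},
  {"dx":0.08,"dy":-0.468,"dz":0.613,"twist":14.8},
  {"dx":0.08,"dy":-0.468,"dz":0.613,"twist":14.8},
  {"dx":0.08,"dy":-0.468,"dz":0.613,"twist":14.8},
  {"dx":0.08,"dy":-0.468,"dz":0.613,"twist":14.8},
  {"dx":0.08,"dy":-0.468,"dz":0.613,"twist":14.8},
], gripper=0, newtons=20)

```text
t: 1.77
eef_pos: [0.4593, 0.1099, 0.1574]
ee_rot: [-0.709, 1.57, 0.965]
force: [0.6, -0.1, 1.1]
width: 0.0006
```

```bash
python3 - <<'E'
from h import *
from station import arm
s=arm.get_state(); show(s); print(s["q"].round(2),s["qd"].round(2))
cm=arm.camera_model("wrist")
f=arm.grab_frame("wrist"); cv2.imwrite("pics/w1.png",f[:,:,::-1])
np.save("w1.npy",cm,allow_pickle=True)
s=arm.get_state(); show(s);print(shift(s,-75,98,.06,90))
hsv=cv2.cvtColor(f[:,:,::-1].copy(),cv2.COLOR_BGR2HSV)
for name,lo,hi,z in(("brass",(17,110,180),(34,255,255),.026),("silver",(0,0,215),(180,60,255),.022)):
    m=cv2.inRange(hsv,lo,hi); cs,_=cv2.findContours(m,cv2.RETR_EXTERNAL,cv2.CHAIN_APPROX_NONE)
    for c in sorted(cs,key=cv2.contourArea)[-3:]:
        if cv2.contourArea(c)<300: continue
        w=w2j(cast(cm,c[:,0],z)); r=cv2.minAreaRect(w.astype(np.float32)); print(name,cv2.boundingRect(c),np.round(r[0],1),np.round(r[1],1),round(r[2],1))
E
```

```text
t 1.77 jig [-75.3 107.7] z 157.4 jaw 90.06 F [ 0.6 -0.1  1.1] w 0.0005844578724852985
[ 0.65  0.09 -0.54 -0.   -0.94 -2.12] [ 0.55  0.12  0.07  0.    0.04 -0.52]
t 1.82 jig [-74.4 109.8] z 157.2 jaw 90.12 F [ 1.1  3.8 -0.1] w 0.00037498538664440225
{'dx': 0.0971, 'dy': 0.0007, 'dz': -0.0119, 'twist': 0.1181}
brass (9, 324, 122, 27) [ 52.4 -83.7] [105.9  27.4] 90.0
silver (237, 229, 63, 47) [-35.9  98.6] [44.8 40.5] 60.5
```

View pics/w1.png

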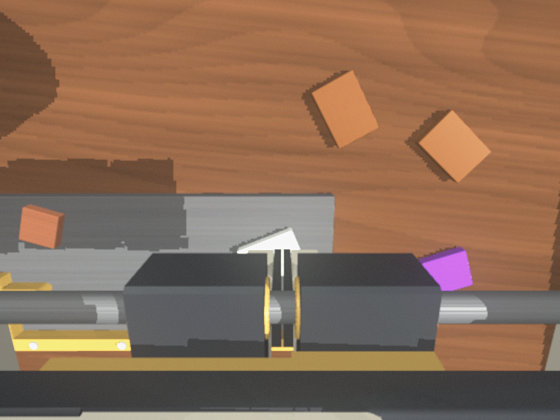

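Wrist view: the closed fingertips are at about (283,250). The blank is partly hidden at (265,240), the copper blank is at (41,227) and brown look-alikes are well away. I'll descend on the robot's side of the blank.

Request:
jog_arm([
  {"dx":0.04,"dy":0,"dz":-0.004,"twist":0},
  {"dx":0.08,"dy":0,"dz":-0.008,"twist":0},
  {"dx":0.11,"dy":0,"dz":-0.008,"twist":0},
  {"dx":0.129,"dy":0,"dz":-0.008,"twist":0},
  {"dx":0.129,"dy":0,"dz":-0.008,"twist":0},
  {"dx":0.129,"dy":0,"dz":-0.008,"twist":0},
])

```text
t: 2.32
eef_pos: [0.4602, 0.0983, 0.0281]
ee_rot: [2.144, 1.568, -2.466]
force: [-0.2, -0.4, -0.1]
width: 0.0007
```

```bash
python3 - <<'E'
from h import *
from station import arm
for n in ("scene","top"):
    f=arm.grab_frame(n); cm=arm.camera_model(n)
    b=f[160:275,215:330] if n=="scene" else f[150:270,180:345]; cv2.imwrite(f"pics/{n}2.png",cv2.resize(b[:,:,::-1],None,fx=4.8,fy=4.8))
s=arm.get_state(); show(s); print(shift(s,-40,102,.028,90))
E
```

```text
t 2.42 jig [-74.4  96.8] z 29.7 jaw 89.98 F [ 0.5 -0.6 -0.7] w 0.00046668992548903757
{'dx': 0.0017, 'dy': -0.0344, 'dz': 0.0052, 'twist': -0.0205}
```

View pics/scene2.png

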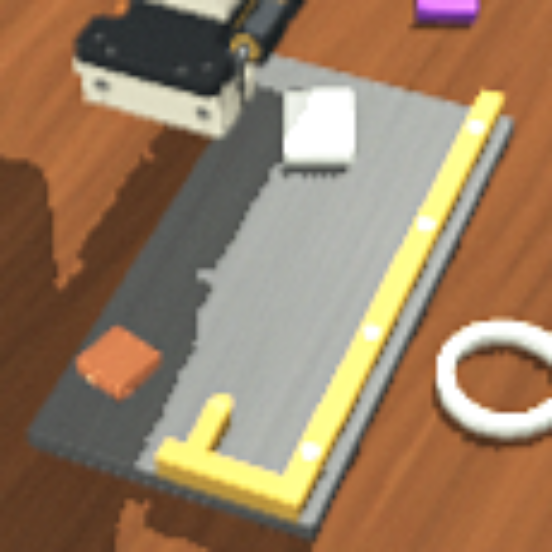

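View pics/top2.png

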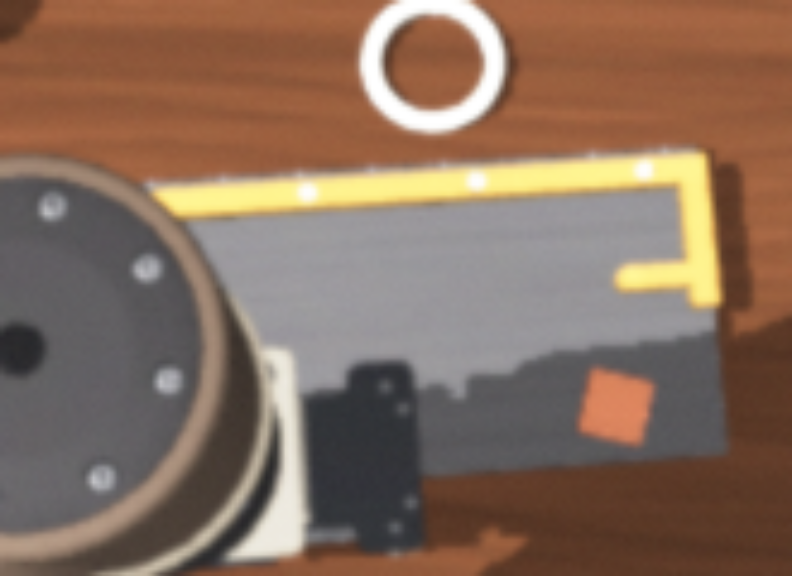

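The scene view shows the fingers down on the bed's near-left edge, with the blank still at crop (318,125), untouched. I'll push slowly towards the rail.

Request:
jog_arm([
  {"dx":0.002,"dy":-0.004,"dz":0.004,"twist":0},
  {"dx":0.002,"dy":-0.008,"dz":0.004,"twist":0},
  {"dx":0.002,"dy":-0.012,"dz":0.004,"twist":0},
  {"dx":0.002,"dy":-0.016,"dz":0.004,"twist":0},
  {"dx":0.002,"dy":-0.02,"dz":0.004,"twist":0},
  {"dx":0.002,"dy":-0.024,"dz":0.004,"twist":0},
  {"dx":0.002,"dy":-0.028,"dz":0.004,"twist":0},
  {"dx":0.002,"dy":-0.032,"dz":0.004,"twist":0},
  {"dx":0.002,"dy":-0.036,"dz":0.004,"twist":0},
  {"dx":0.002,"dy":-0.04,"dz":0.004,"twist":0},
  {"dx":0.002,"dy":-0.044,"dz":0.004,"twist":0},
  {"dx":0.002,"dy":-0.048,"dz":0.004,"twist":0},
  {"dx":0.002,"dy":-0.052,"dz":0.004,"twist":0},
  {"dx":0.002,"dy":-0.056,"dz":0.004,"twist":0},
  {"dx":0.002,"dy":-0.06,"dz":0.004,"twist":0},
  {"dx":0.002,"dy":-0.06,"dz":0.004,"twist":0},
])

```text
t: 3.75
eef_pos: [0.521, 0.1091, 0.0266]
ee_rot: [-1.415, 1.57, 0.257]
force: [0.5, 0.3, -0.5]
width: 0.0001
```

```bash
cat > look.py <<'E'
import sys
from h import *
from station import arm
tag=sys.argv[1]
for n in sys.argv[2:]:
    f=arm.grab_frame(n)[:,:,::-1].copy(); cm=arm.camera_model(n)
    y0,y1,x0,x1=(160,275,215,330) if n=="scene" else (150,270,180,345)
    cv2.imwrite(f"pics/{n}{tag}.png",cv2.resize(f[y0:y1,x0:x1],None,fx=4.8,fy=4.8))
    hsv=cv2.cvtColor(f,cv2.COLOR_BGR2HSV); m=np.zeros(f.shape[:2],np.uint8)
    m[y0:y1,x0:x1]=cv2.inRange(hsv,(0,0,160),(180,40,255))[y0:y1,x0:x1]
    cs,_=cv2.findContours(m,cv2.RETR_EXTERNAL,cv2.CHAIN_APPROX_NONE)
    for c in cs:
        if cv2.contourArea(c)<60: continue
        w=w2j(cast(cm,c[:,0],.022)); r=cv2.minAreaRect(w.astype(np.float32))
        print(n,"silver",np.round(r[0],1),np.round(r[1],1),round(r[2],1),"x",w[:,0].min().round(1),w[:,0].max().round(1),"y",w[:,1].min().round(1),w[:,1].max().round(1))
show(arm.get_state())
E
python3 look.py 3 scene
```

```text
scene silver [122.7 -36.4] [54. 71.] 17.5 x 93.9 156.7 y -70.4 1.2
scene silver [70.7 -5.3] [  6.1 293. ] 0.1 x 67.3 74.1 y -151.8 141.2
scene silver [18.2  2.4] [151.8 269.6] 20.3 x -97.0 60.6 y -129.8 141.7
scene silver [-64.5 183.8] [58.5 41.9] 1.2 x -93.4 -35.2 y 163.1 205.3
t 3.8 jig [-14.5 100.6] z 26.6 jaw 89.96 F [-0.2  0.1 -0.4] w 0.0002171983422008019
```

View pics/scene3.png

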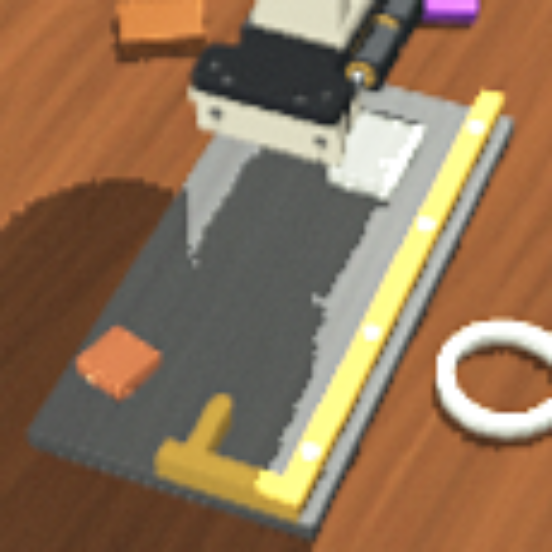

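The blank (crop 378,155) has turned parallel to the rail against the finger face. I'll push it the rest of the way.

Request:
jog_arm([
  {"dx":0,"dy":-0.003,"dz":0,"twist":0},
  {"dx":0,"dy":-0.006,"dz":0,"twist":0},
  {"dx":0,"dy":-0.009,"dz":0,"twist":0},
  {"dx":0,"dy":-0.012,"dz":0,"twist":0},
  {"dx":0,"dy":-0.015,"dz":0,"twist":0},
  {"dx":0,"dy":-0.018,"dz":0,"twist":0},
  {"dx":0,"dy":-0.02,"dz":0,"twist":0},
  {"dx":0,"dy":-0.022,"dz":0,"twist":0},
  {"dx":0,"dy":-0.023,"dz":0,"twist":0},
  {"dx":0,"dy":-0.024,"dz":0,"twist":0},
  {"dx":0,"dy":-0.024,"dz":0,"twist":0},
])

```text
t: 4.72
eef_pos: [0.5429, 0.111, 0.0264]
ee_rot: [1.811, 1.569, -2.8]
force: [-4.3, -0.3, 2.4]
width: 0.0007
```

```bash
python3 look.py 4 scene|tail -3
```

```text
scene silver [-4.  84.1] [152.8 106.9] 39.0 x -74.1 52.2 y -3.8 141.6
scene silver [-34.  181.1] [69.8 46.6] 22.1 x -72.6 -9.3 y 162.6 215.8
t 4.77 jig [  8.  100.3] z 26.4 jaw 89.96 F [-4.7  1.1  3.1] w 0.00022749912725274034
```

View pics/scene4.png

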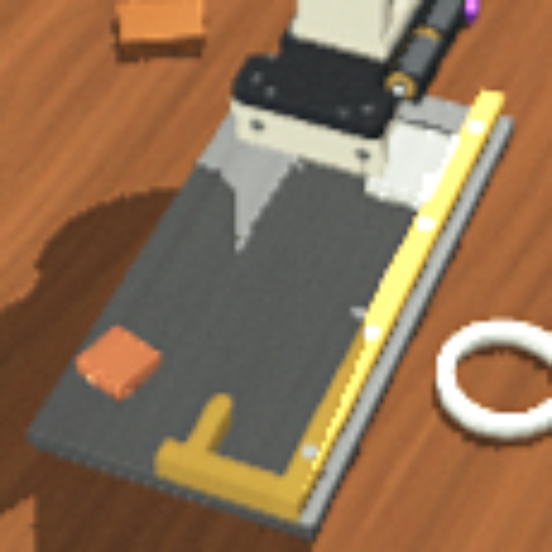

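Request:
jog_arm([
  {"dx":0,"dy":-0.001,"dz":0,"twist":0},
  {"dx":0,"dy":-0.002,"dz":0,"twist":0},
  {"dx":0,"dy":-0.002,"dz":0,"twist":0},
])

```text
t: 5.02
eef_pos: [0.5432, 0.1108, 0.0262]
ee_rot: [1.764, 1.566, -2.847]
force: [-12.0, 2.2, 8.2]
width: 0.0007
```

The force rose to 12 N with no further motion, so the blank is hard against the rail. I'll back off, check, then go round behind it.

Request:
jog_arm([
  {"dx":0,"dy":0.006,"dz":0,"twist":0},
  {"dx":0,"dy":0.014,"dz":0,"twist":0},
  {"dx":-0.03,"dy":0.014,"dz":0,"twist":0},
  {"dx":-0.06,"dy":0.01,"dz":0.01,"twist":0},
  {"dx":-0.06,"dy":-0.026,"dz":0.04,"twist":0},
  {"dx":-0.06,"dy":-0.026,"dz":0.062,"twist":0},
  {"dx":-0.06,"dy":-0.026,"dz":0.062,"twist":0},
  {"dx":-0.06,"dy":-0.026,"dz":0.062,"twist":0},
])

```text
t: 5.68
eef_pos: [0.5656, 0.1771, 0.0866]
ee_rot: [-1.12, 1.57, 0.554]
force: [-0.5, 0.3, 0.7]
width: 0.0002
```

```bash
python3 look.py 5 scene top; python3 - <<'E'
from h import *
from station import arm
for i in range(1):
    print(shift(arm.get_state(),36,160,.0265,90))
cm=arm.camera_model("wrist"); f=arm.grab_frame("wrist"); cv2.imwrite("pics/w5.png",f[:,:,::-1]); print(cm)
E
```

```text
scene silver [122.7 -36.4] [54. 71.] 17.5 x 93.9 156.7 y -70.4 1.2
scene silver [32.7 87. ] [33.8 60.1] 0.7 x 15.8 49.9 y 57.1 117.0
scene silver [-29.   70.3] [175.6 118.5] 76.0 x -72.8 49.0 y -29.3 141.7
top silver [-34.6  70.6] [154.5  80.9] 87.7 x -72.7 8.8 y -8.2 148.0
top silver [35.9 88.5] [37.3 52. ] 0.2 x 17.2 54.6 y 62.4 114.5
top silver [ 95.1 158.5] [ 49.1 105.1] 88.1 x 43.0 147.9 y 135.3 184.8
top silver [120.6 -22.6] [67.3 64.8] 86.4 x 88.2 153.8 y -57.0 11.2
t 5.78 jig [ 36.4 162.3] z 86.3 jaw 89.99 F [-0.3 -0.1 -0.2] w 0.0007111826923465305
{'dx': 0.0598, 'dy': 0.0004, 'dz': -0.0023, 'twist': -0.0092}
{'camera_matrix': array([[360.33549787,   0.        , 281.94005987],
       [  0.        , 360.33549787, 207.0609511 ],
       [  0.        ,   0.        ,   1.        ]]), 'eye': array([0.48800796, 0.16733306, 0.23324719]), 'attitude': array([ 2.85365040e+00, -3.61171702e-04,  1.67180707e+00])}
```

View pics/scene5.png

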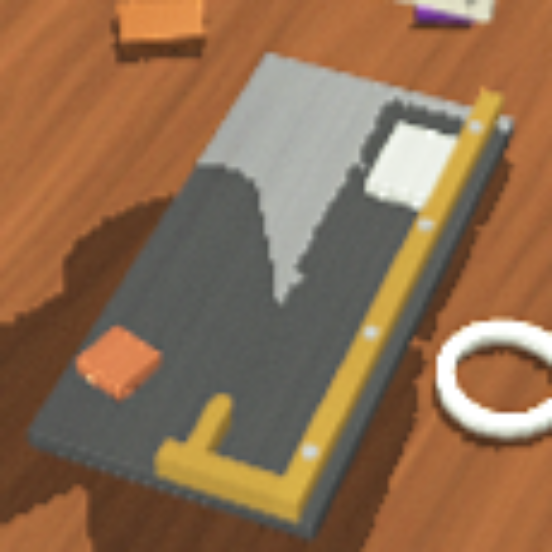

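View pics/w5.png

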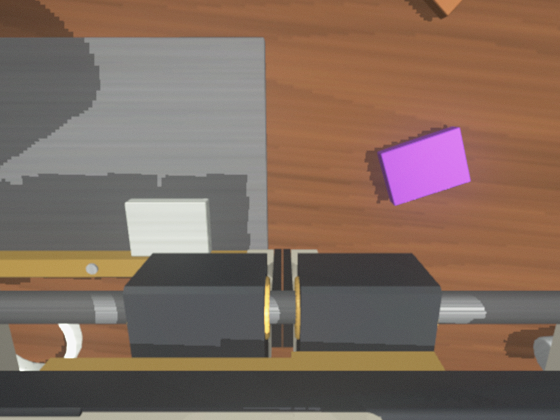

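Top view: the blank is at jig (35.9, 88.5) and 0.2° off the rail's direction, flush with the rail. The wrist view shows the fingers clear behind it. I'll descend behind it and slide.

Request:
jog_arm([
  {"dx":0.03,"dy":0,"dz":-0.012,"twist":0},
  {"dx":0.055,"dy":0,"dz":-0.014,"twist":0},
  {"dx":0.06,"dy":0,"dz":-0.014,"twist":0},
  {"dx":0.06,"dy":0,"dz":-0.018,"twist":0},
  {"dx":0.06,"dy":0,"dz":-0.022,"twist":0},
  {"dx":0.06,"dy":0,"dz":-0.026,"twist":0},
  {"dx":0.06,"dy":0,"dz":-0.03,"twist":0},
  {"dx":0.06,"dy":0,"dz":-0.034,"twist":0},
  {"dx":0.06,"dy":0,"dz":-0.038,"twist":0},
  {"dx":0.06,"dy":0,"dz":-0.042,"twist":0},
  {"dx":0.06,"dy":0,"dz":-0.046,"twist":0},
  {"dx":0.06,"dy":0,"dz":-0.05,"twist":0},
  {"dx":0.06,"dy":0,"dz":-0.054,"twist":0},
  {"dx":0.06,"dy":0,"dz":-0.058,"twist":0},
])

```text
t: 7.0
eef_pos: [0.5713, 0.1177, 0.0266]
ee_rot: [-0.555, 1.571, 1.117]
force: [0.5, 0.8, 0.9]
width: 0.0004
```

```bash
python3 look.py 6 scene
```

```text
scene silver [122.7 -36.4] [54. 71.] 17.5 x 93.9 156.7 y -70.4 1.2
scene silver [-13.5  71.4] [102.7 153.9] 70.1 x -72.8 59.4 y 11.6 141.6
scene silver [ -0.4 190.4] [73.1 54.8] 22.1 x -41.5 23.9 y 167.2 229.5
t 7.05 jig [ 36.7 103.5] z 26.5 jaw 89.95 F [-0.6 -0.4  0.1] w 0.0006816366765564573
```

View pics/scene6.png

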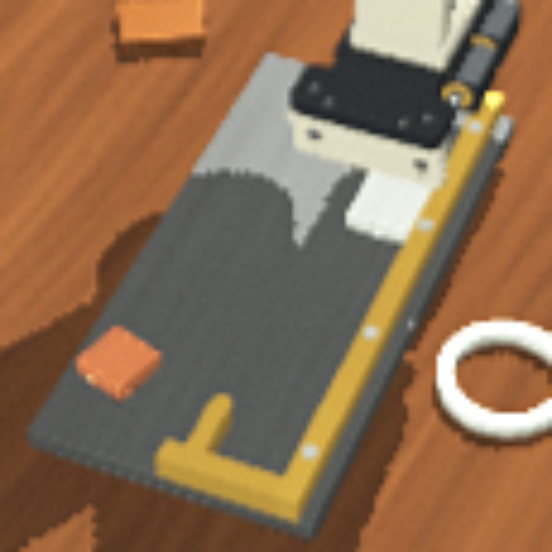

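```bash
python3 - <<'E'
from h import *
from station import arm
cm=arm.camera_model("scene")
for a,b in(((345,217),(401,231)),((366,182),(420,197))):
    print(w2j(cast(cm,np.array([a,b])/4.8+[215,160],.022)).round(1))
E
```

```text
[[17.5 36.4]
 [48.2 37.9]]
[[18.3 64.9]
 [48.8 65.1]]
```

The blank slid about 27 mm along the rail and is still parallel to it, with its front at jig y ≈ 37. I'll continue with a slight bias towards the rail.

Request:
jog_arm([
  {"dx":0,"dy":0,"dz":-0.004,"twist":0},
  {"dx":0,"dy":0,"dz":-0.008,"twist":0},
  {"dx":0,"dy":0,"dz":-0.012,"twist":0},
  {"dx":0,"dy":-0.0005,"dz":-0.016,"twist":0},
  {"dx":0,"dy":-0.0005,"dz":-0.02,"twist":0},
  {"dx":0,"dy":-0.0005,"dz":-0.024,"twist":0},
  {"dx":0,"dy":-0.0005,"dz":-0.028,"twist":0},
  {"dx":0,"dy":-0.001,"dz":-0.032,"twist":0},
  {"dx":0,"dy":-0.001,"dz":-0.036,"twist":0},
  {"dx":0,"dy":-0.001,"dz":-0.04,"twist":0},
  {"dx":0,"dy":-0.001,"dz":-0.044,"twist":0},
  {"dx":0,"dy":-0.001,"dz":-0.048,"twist":0},
  {"dx":0,"dy":-0.001,"dz":-0.052,"twist":0},
  {"dx":0,"dy":-0.001,"dz":-0.056,"twist":0},
  {"dx":0,"dy":-0.001,"dz":-0.06,"twist":0},
])

```text
t: 8.3
eef_pos: [0.5783, 0.0581, 0.0265]
ee_rot: [2.029, 1.571, -2.582]
force: [-0.8, 1.1, -0.1]
width: 0.0004
```

```bash
python3 look.py 7 scene |tail -1
```

```text
t 8.35 jig [37.8 43.5] z 26.5 jaw 89.96 F [ 0.   0.5 -0.2] w 0.0005648769760616705
```

View pics/scene7.png

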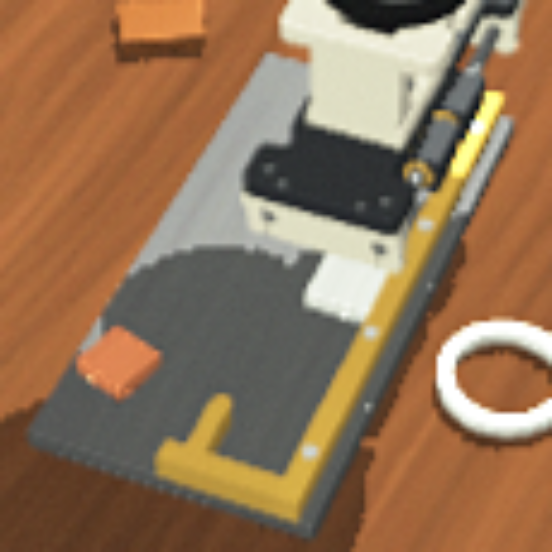

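The blank is still flush with the rail (crop front edge 303..360, ~310). I'll continue.

Request:
jog_arm([
  {"dx":0,"dy":0,"dz":-0.004,"twist":0},
  {"dx":0,"dy":0,"dz":-0.008,"twist":0},
  {"dx":0,"dy":0,"dz":-0.012,"twist":0},
  {"dx":0,"dy":0,"dz":-0.016,"twist":0},
  {"dx":0,"dy":0,"dz":-0.02,"twist":0},
  {"dx":0,"dy":0,"dz":-0.024,"twist":0},
  {"dx":0,"dy":0,"dz":-0.028,"twist":0},
  {"dx":0,"dy":-0.0005,"dz":-0.032,"twist":0},
  {"dx":0,"dy":-0.0005,"dz":-0.036,"twist":0},
  {"dx":0,"dy":-0.0005,"dz":-0.04,"twist":0},
  {"dx":0,"dy":-0.0005,"dz":-0.044,"twist":0},
  {"dx":0,"dy":-0.0005,"dz":-0.048,"twist":0},
  {"dx":0,"dy":-0.0005,"dz":-0.052,"twist":0},
  {"dx":0,"dy":-0.0005,"dz":-0.056,"twist":0},
  {"dx":0,"dy":-0.0005,"dz":-0.06,"twist":0},
])

```text
t: 9.6
eef_pos: [0.5849, -0.0015, 0.0266]
ee_rot: [1.48, 1.571, -3.13]
force: [-1.4, 1.3, 0.5]
width: 0.0005
```

```bash
python3 look.py 8 scene |tail -1
```

```text
t 9.65 jig [ 38.3 -16.5] z 26.6 jaw 89.96 F [-0.1 -0.1  0.2] w 0.00042533651490720233
```

View pics/scene8.png

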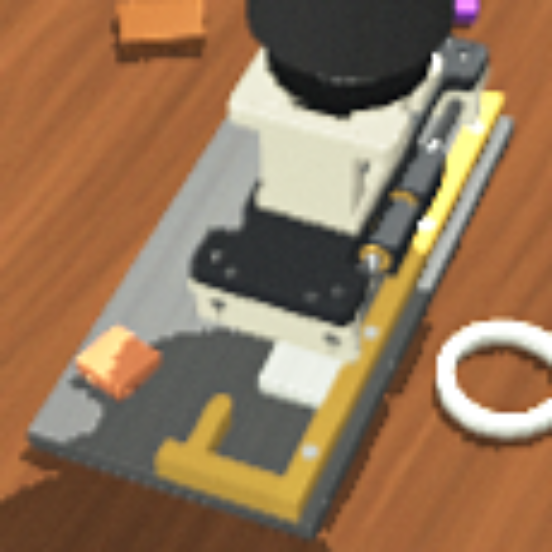

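Still flush (front-right corner at crop 318,402, beside the rail) and about to enter the pocket. I'll continue 48 mm.

Request:
jog_arm([
  {"dx":0,"dy":0,"dz":-0.004,"twist":0},
  {"dx":0,"dy":0,"dz":-0.008,"twist":0},
  {"dx":0,"dy":0,"dz":-0.012,"twist":0},
  {"dx":0,"dy":0,"dz":-0.016,"twist":0},
  {"dx":0,"dy":0,"dz":-0.02,"twist":0},
  {"dx":0,"dy":0,"dz":-0.024,"twist":0},
  {"dx":0,"dy":0,"dz":-0.028,"twist":0},
  {"dx":0,"dy":0,"dz":-0.032,"twist":0},
  {"dx":0,"dy":0,"dz":-0.036,"twist":0},
  {"dx":0,"dy":0,"dz":-0.04,"twist":0},
  {"dx":0,"dy":0,"dz":-0.044,"twist":0},
  {"dx":0,"dy":0,"dz":-0.048,"twist":0},
  {"dx":0,"dy":0,"dz":-0.048,"twist":0},
])

```text
t: 10.73
eef_pos: [0.5898, -0.0496, 0.0266]
ee_rot: [2.483, 1.571, -2.128]
force: [-0.8, -0.1, -0.8]
width: 0.0001
```

```bash
python3 look.py 9 scene |tail -1
```

```text
t 10.78 jig [ 38.3 -64. ] z 26.6 jaw 89.94 F [ 0.3 -0.5 -0.7] w 0.0008026204686485631
```

View pics/scene9.png

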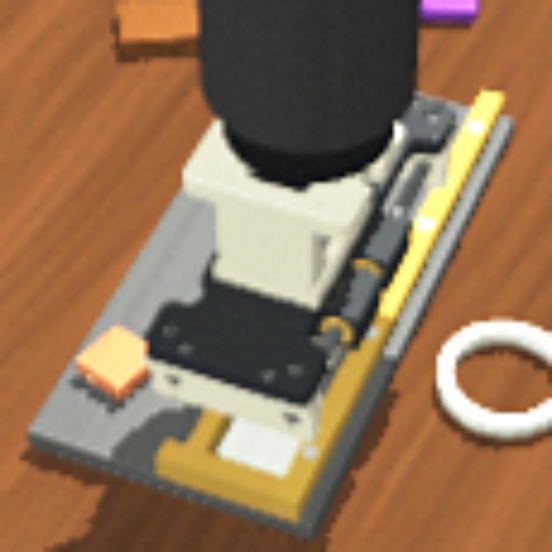

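Inside the pocket (crop front edge 220..290, ~465), with a few mm to go. I'll press gently until the force rises.

Request:
jog_arm([
  {"dx":0,"dy":0,"dz":-0.002,"twist":0},
  {"dx":0,"dy":0,"dz":-0.004,"twist":0},
  {"dx":0,"dy":0,"dz":-0.006,"twist":0},
  {"dx":0,"dy":0,"dz":-0.007,"twist":0},
  {"dx":0,"dy":0,"dz":-0.008,"twist":0},
  {"dx":0,"dy":0,"dz":-0.008,"twist":0},
])

```text
t: 11.28
eef_pos: [0.5905, -0.0555, 0.0266]
ee_rot: [-0.219, 1.569, 1.453]
force: [-2.7, 9.4, 2.1]
width: 0.0003
```

Request:
jog_arm([
  {"dx":0,"dy":0,"dz":-0.001,"twist":0},
  {"dx":0,"dy":0,"dz":-0.0015,"twist":0},
  {"dx":0,"dy":0,"dz":-0.0015,"twist":0},
])

```text
t: 11.53
eef_pos: [0.5905, -0.0557, 0.0266]
ee_rot: [-0.201, 1.568, 1.471]
force: [-4.2, 17.6, 3.8]
width: 0.0006
```

```bash
python3 look.py 10 scene |tail -1
```

```text
t 11.58 jig [ 38.4 -70.4] z 26.6 jaw 89.97 F [-4.  17.1  3.3] w 0.0006317820535086749
```

View pics/scene10.png

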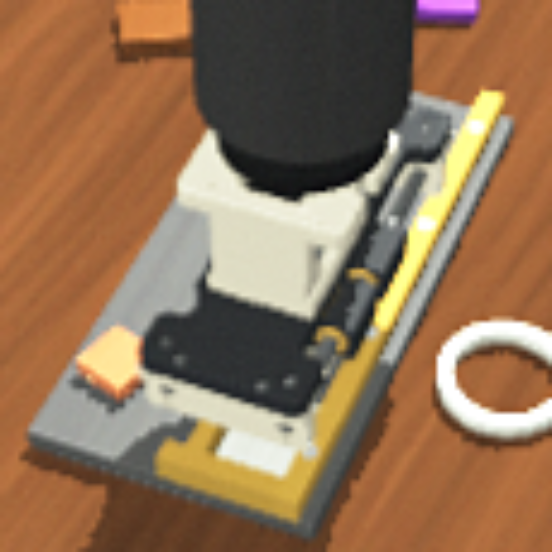

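The force rose to 17 N with no motion, so the blank is against the stop. I'll back off, lift and look.

Request:
jog_arm([
  {"dx":0,"dy":0,"dz":0.006,"twist":0},
  {"dx":0,"dy":0.001,"dz":0.02,"twist":0},
  {"dx":-0.03,"dy":0.002,"dz":0.04,"twist":0},
  {"dx":-0.07,"dy":0.02,"dz":0.08,"twist":0},
  {"dx":-0.1,"dy":0.04,"dz":0.12,"twist":0},
  {"dx":-0.1,"dy":0.05,"dz":0.15,"twist":0},
  {"dx":-0.1,"dy":0.05,"dz":0.15,"twist":0},
  {"dx":-0.1,"dy":0.05,"dz":0.15,"twist":0},
])

```text
t: 12.25
eef_pos: [0.5255, 0.0887, 0.1288]
ee_rot: [-1.2, 1.567, 0.476]
force: [0.2, 0.4, 0.0]
width: 0.0004
```

```bash
python3 look.py 11 scene top; python3 - <<'E'
from h import *
from station import arm
print(shift(arm.get_state(),-5,-82,.0265,90))
cm=arm.camera_model("top"); f=cv2.imread("pics/top11.png")
E
```

```text
scene silver [122.7 -36.4] [54. 71.] 17.5 x 93.9 156.7 y -70.4 1.2
scene silver [70.7 -5.3] [  6.1 293. ] 0.1 x 67.3 74.1 y -151.8 141.2
scene silver [-5.8  4.2] [133.3 275.5] 0.4 x -72.8 61.6 y -133.2 141.7
scene silver [-80.7 173.4] [72.8 25.7] 22.1 x -119.3 -46.5 y 171.6 199.0
top silver [-46.4  60.6] [175.   19.8] 89.4 x -56.8 -36.0 y -26.9 148.0
top silver [  36.4 -109.5] [55.6 39.8] 86.2 x 16.8 56.4 y -138.4 -82.0
top silver [35.3 42.2] [ 45.6 117.7] 68.7 x -12.5 97.1 y 32.3 84.8
top silver [120.6 -22.6] [67.3 64.8] 86.4 x 88.2 153.8 y -57.0 11.2
t 12.35 jig [-11.6  77.6] z 127.1 jaw 90.08 F [ 0.1 -1.1  0.7] w 0.0005077738575762577
{'dx': 0.1006, 'dy': -0.0063, 'dz': -0.1597, 'twist': 0.0795}
```

View pics/scene11.png

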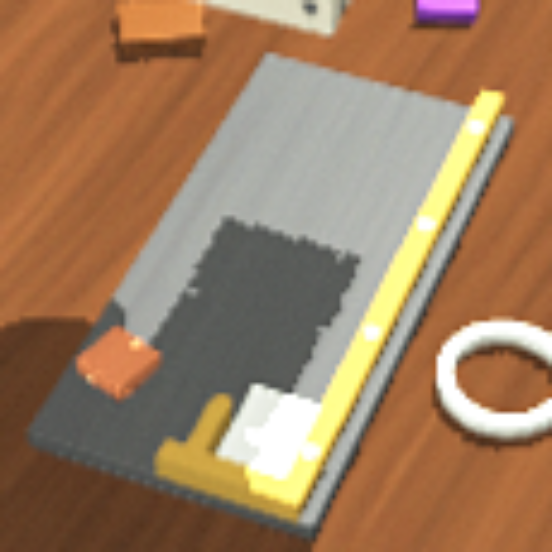

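View pics/top11.png

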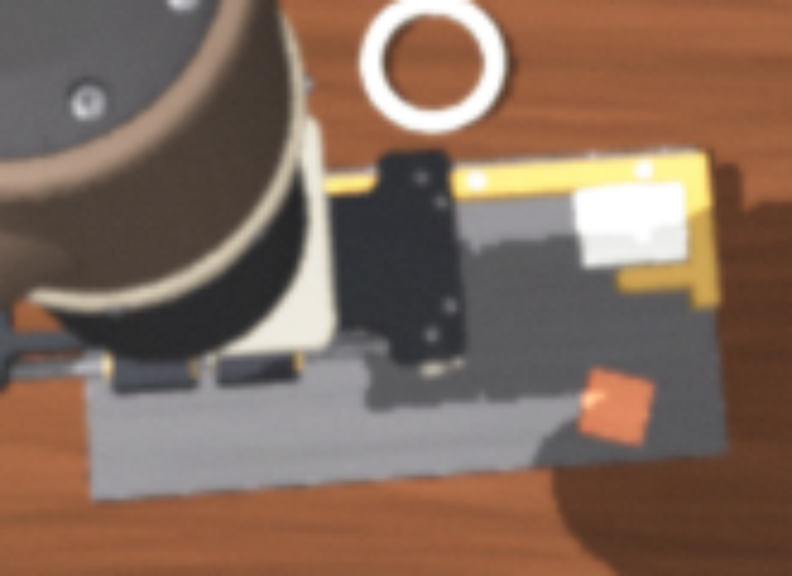

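Scene and top views show the blank in the pocket against the stop, with a gap only on the lip side. I'll add a gentle side nudge at the rear overhang to make sure of the rail contact.

Request:
jog_arm([
  {"dx":0,"dy":-0.003,"dz":-0.04,"twist":0},
  {"dx":0,"dy":-0.006,"dz":-0.08,"twist":0},
  {"dx":0,"dy":-0.006,"dz":-0.12,"twist":0},
  {"dx":0.01,"dy":-0.006,"dz":-0.158,"twist":0},
  {"dx":0.02,"dy":-0.006,"dz":-0.158,"twist":0},
  {"dx":0.05,"dy":-0.006,"dz":-0.158,"twist":0},
  {"dx":0.06,"dy":-0.006,"dz":-0.158,"twist":0},
  {"dx":0.06,"dy":-0.006,"dz":-0.158,"twist":0},
])

```text
t: 13.02
eef_pos: [0.5453, -0.0722, 0.0633]
ee_rot: [1.636, 1.564, -2.977]
force: [-0.1, -0.2, 0.5]
width: 0.0006
```

```bash
python3 look.py 12 scene|tail -1; python3 -c "
from h import *
from station import arm
print(shift(arm.get_state(),-5,-80,.0265,90))"
```

```text
t 13.07 jig [ -6.9 -81.7] z 65.0 jaw 89.93 F [ 0.7 -1.3  0.9] w 0.00013626034150248517
{'dx': 0.0385, 'dy': -0.0021, 'dz': 0.0017, 'twist': -0.0669}
```

View pics/scene12.png

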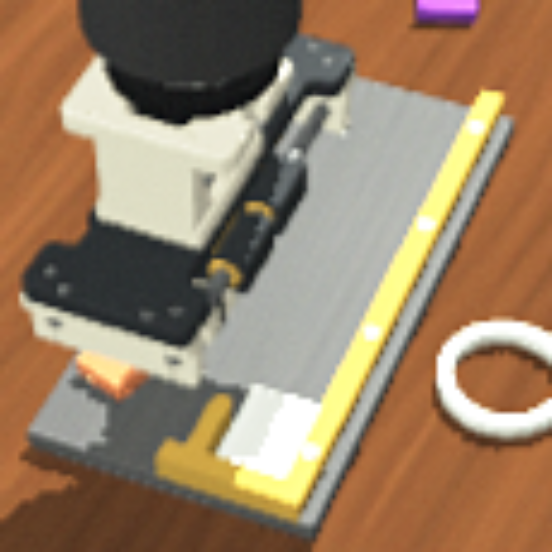

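The blank is still at crop (270,430) against the rail. The fingers are on the robot's side of it, clear of the lip and the copper.

Request:
jog_arm([
  {"dx":0.02,"dy":0,"dz":0.001,"twist":0},
  {"dx":0.038,"dy":0,"dz":0.001,"twist":0},
  {"dx":0.038,"dy":-0.003,"dz":0.001,"twist":0},
  {"dx":0.038,"dy":-0.006,"dz":0.001,"twist":0},
  {"dx":0.038,"dy":-0.009,"dz":0.001,"twist":0},
  {"dx":0.038,"dy":-0.011,"dz":0.001,"twist":0},
  {"dx":0.038,"dy":-0.013,"dz":0.001,"twist":0},
  {"dx":0.038,"dy":-0.014,"dz":0.001,"twist":0},
  {"dx":0.038,"dy":-0.015,"dz":0.001,"twist":0},
  {"dx":0.038,"dy":-0.016,"dz":0.001,"twist":0},
  {"dx":0.038,"dy":-0.016,"dz":0.001,"twist":0},
])

```text
t: 13.98
eef_pos: [0.5623, -0.0684, 0.0288]
ee_rot: [1.581, 1.569, -3.03]
force: [-5.1, 0.9, 6.4]
width: 0.0004
```

```bash
python3 look.py 13 scene|tail -1
```

```text
t 14.03 jig [  9.  -80.1] z 28.8 jaw 89.95 F [-5.3  0.5  6.7] w 0.0007092935636800917
```

Contact came at the same x as the first rail contact (8–9 mm), with about 5 N, so the blank is on the rail. I'll back off, lift and check from above.

Request:
jog_arm([
  {"dx":0,"dy":0.006,"dz":0,"twist":0},
  {"dx":0,"dy":0.014,"dz":0.004,"twist":0},
  {"dx":-0.04,"dy":0.014,"dz":0.01,"twist":0},
  {"dx":-0.08,"dy":0.014,"dz":0.05,"twist":0},
  {"dx":-0.12,"dy":0.03,"dz":0.09,"twist":0},
  {"dx":-0.15,"dy":0.06,"dz":0.13,"twist":0},
  {"dx":-0.15,"dy":0.1,"dz":0.17,"twist":0},
  {"dx":-0.15,"dy":0.1,"dz":0.2,"twist":0},
  {"dx":-0.15,"dy":0.1,"dz":0.23,"twist":0},
  {"dx":-0.15,"dy":0.1,"dz":0.23,"twist":0},
  {"dx":-0.15,"dy":0.1,"dz":0.23,"twist":0},
])

```text
t: 14.95
eef_pos: [0.4396, 0.1542, 0.1798]
ee_rot: [-0.88, 1.567, 0.796]
force: [-0.1, -0.9, 0.5]
width: 0.0004
```

```bash
python3 look.py 14 scene top; python3 - <<'E'
from h import *
from station import arm
cm=arm.camera_model("top"); f=arm.grab_frame("top")[:,:,::-1].copy()
hsv=cv2.cvtColor(f,cv2.COLOR_BGR2HSV)
m=np.zeros(f.shape[:2],np.uint8); m[180:212,295:328]=cv2.inRange(hsv,(0,0,215),(180,60,255))[180:212,295:328]
cs,_=cv2.findContours(m,cv2.RETR_EXTERNAL,cv2.CHAIN_APPROX_NONE)
c=max(cs,key=cv2.contourArea); w=w2j(cast(cm,c[:,0],.022)); print(cv2.boundingRect(c),cv2.minAreaRect(w.astype(np.float32)))
m=np.zeros(f.shape[:2],np.uint8); m[215:250,285:330]=cv2.inRange(hsv,(5,80,120),(16,220,255))[215:250,285:330]
cs,_=cv2.findContours(m,cv2.RETR_EXTERNAL,cv2.CHAIN_APPROX_NONE)
c=max(cs,key=cv2.contourArea); print("cu",cv2.minAreaRect(w2j(cast(cm,c[:,0],.022)).astype(np.float32)))
E
```

```text
scene silver [122.7 -36.4] [54. 71.] 17.5 x 93.9 156.7 y -70.4 1.2
scene silver [70.7 -4.9] [  6.1 292.2] 0.1 x 67.3 74.1 y -151.0 141.2
scene silver [-5.6 -4.6] [133.  293.1] 0.4 x -72.8 61.6 y -151.3 141.7
top silver [-55.2 151.3] [ 73.1 106.2] 85.9 x -109.2 0.2 y 111.5 184.2
top silver [-20.2  25.9] [87.1 22.6] 89.1 x -31.5 -8.3 y -17.6 69.4
top silver [24.9 61.2] [114.4  52.9] 86.1 x -3.1 51.8 y 4.9 119.0
top silver [  34.8 -107.9] [43.4 63.5] 4.4 x 12.4 56.5 y -138.7 -75.3
top silver [120.6 -22.6] [67.2 64.8] 86.2 x 88.1 153.8 y -57.0 11.2
t 15.05 jig [-90.2 151. ] z 178.8 jaw 90.13 F [-0.2 -0.1  0.8] w 0.0004196197536716635
(299, 183, 25, 23) ((42.124855041503906, -111.83191680908203), (50.53586196899414, 53.86906433105469), 0.8694338798522949)
cu ((-49.987213134765625, -96.58358764648438), (32.71775817871094, 32.4732666015625), 71.74150085449219)
```

View pics/scene14.png

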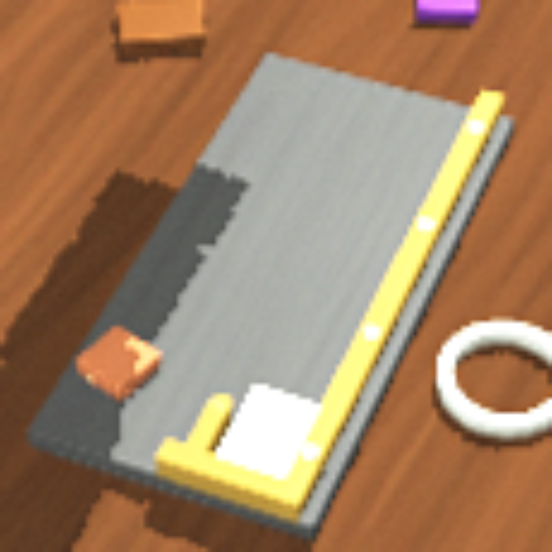

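View pics/top14.png

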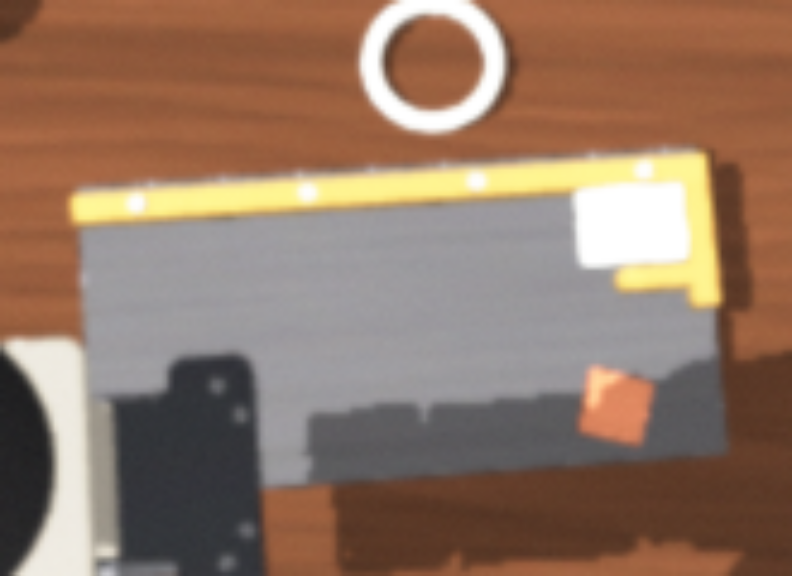

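```bash
python3 - <<'E'
from h import *
from station import arm
cm=arm.camera_model("top"); f=arm.grab_frame("top")[:,:,::-1].copy()
hsv=cv2.cvtColor(f,cv2.COLOR_BGR2HSV)
m=np.zeros(f.shape[:2],np.uint8); m[180:212,290:330]=cv2.inRange(hsv,(0,0,200),(180,60,255))[180:212,290:330]
m=cv2.morphologyEx(m,cv2.MORPH_OPEN,np.ones((9,9)))
cs,_=cv2.findContours(m,cv2.RETR_EXTERNAL,cv2.CHAIN_APPROX_NONE)
c=max(cs,key=cv2.contourArea); w=w2j(cast(cm,c[:,0],.022)); print(cv2.boundingRect(c),cv2.minAreaRect(w.astype(np.float32)))
m=cv2.inRange(hsv,(17,100,150),(34,255,255)); m[:,:180]=0;m[:,345:]=0;m[:170]=0;m[222:]=0
cs,_=cv2.findContours(m,cv2.RETR_EXTERNAL,cv2.CHAIN_APPROX_NONE)
c=max(cs,key=cv2.contourArea); print("brass",cv2.minAreaRect(w2j(cast(cm,c[:,0],.026)).astype(np.float32)))
show(arm.get_state())
E
```

```text
(300, 188, 23, 18) ((36.235328674316406, -111.6052017211914), (51.39011764526367, 39.75261306762695), 86.16690063476562)
brass ((59.9716911315918, 19.208633422851562), (265.9289855957031, 15.276992797851562), 89.8581771850586)
t 15.15 jig [-90.  149.6] z 178.3 jaw 89.98 F [-0.1 -0.2  0.5] w 0.0006960337620807654
```

The pixel-quantised angle (3.8°) is too coarse to trust against the 0.07 rad limit, so I'll fit the edges to sub-pixel.

```bash
python3 - <<'E'
from h import *
from station import arm
def cross(v,lev):
    i=np.nonzero((v[:-1]<lev)&(v[1:]>=lev))[0]
    return None if len(i)==0 else i[0]+(lev-v[i[0]])/(v[i[0]+1]-v[i[0]])
cm=arm.camera_model("top"); f=arm.grab_frame("top").astype(float); b=f[:,:,2] # blue: brass low, bed mid, blank high
np.set_printoptions(linewidth=200)
print(b[184:212:3,294:330].astype(int))
# rear edge (left side in image): rows 191..203
P=[]
for r in range(192,204):
    x=cross(b[r,293:308],195); 
    if x is not None:P.append((293+x,r))
w=w2j(cast(cm,P,.022)); k=np.polyfit(w[:,0],w[:,1],1); print("rear: y at x37",np.polyval(k,36),"angle",-np.arctan(k[0]),w.round(1)[[0,-1]])
# near edge: cols 302..308 bed below ; whole range with lip
for name,c0,c1 in(("near",302,322),):
    P=[]
    for c in range(c0,c1):
        x=cross(b[214:194:-1,c],195)
        if x is not None:P.append((c,214-x))
    w=w2j(cast(cm,P,.022)); k=np.polyfit(w[:,1],w[:,0],1); print(name,np.polyval(k,-112),"angle",-np.arctan(k[0]),(w[:,0]-np.polyval(k,w[:,1])).round(2))
# front and rail edges: brass->blank
P=[]
for r in range(191,203):
    x=cross(b[r,333:312:-1],195); 
    if x is not None:P.append((333-x,r))
w=w2j(cast(cm,P,.022)); k=np.polyfit(w[:,0],w[:,1],1); print("front",np.polyval(k,36),-np.arctan(k[0]))
P=[]
for c in list(range(302,310))+list(range(319,322)):
    x=cross(b[180:198,c],195)
    if x is not None:P.append((c,180+x))
w=w2j(cast(cm,P,.022)); k=np.polyfit(w[:,1],w[:,0],1); print("railside",np.polyval(k,-112),-np.arctan(k[0]))
E
```

```text
[[148 147 147 148 149 147 148 148 148 150 149 148 147 149 147 148 149 158 201 243 249 232 171 150 148 150 149 151 150 150 150 146 129  74  46  50]
 [144 143 144 144 145 145 147 147 147 151 151 150 154 153 155 160 160 163 177 198 201 182 162 160 168 175 179 176 155 147 148 145 132  92  51  42]
 [106 109 113 115 126 186 248 255 255 255 255 255 255 255 255 255 255 255 255 255 255 255 255 255 255 255 255 255 222 144 144 143 133 105  61  42]
 [159 159 158 158 161 199 250 255 255 255 255 255 255 255 255 255 255 255 255 255 255 255 255 255 255 255 255 255 228 153 144 144 142 124  70  44]
 [157 157 156 158 159 184 246 255 255 255 255 255 255 255 255 255 255 255 255 255 255 255 255 255 255 255 255 255 249 186 146 144 141 128  90  51]
 [156 155 154 156 155 173 238 255 255 255 255 255 255 255 255 255 255 255 255 255 255 255 255 255 255 255 255 255 255 225 145 143 142 133  99  57]
 [158 159 159 158 158 167 223 254 255 255 255 255 255 255 255 255 255 255 255 255 255 255 255 255 255 255 255 255 254 215 146 145 146 140 121  67]
 [155 155 155 155 155 159 168 202 227 229 228 223 216 207 194 187 178 175 168 159 153 150 156 153 150 149 147 146 142 142 143 145 143 142 127  82]
 [152 151 153 152 152 152 152 153 152 153 150 152 150 141 131 134 141 146 146 141 141 137 139 135 136 136 136 134 133 134 139 144 144 143 130  93]
 [154 153 154 155 155 154 155 155 158 159 158 157 156 154 150 142 138 140 142 143 143 142 144 143 146 146 147 148 142 126 125 139 145 142 135 110]]
rear: y at x37 -84.35327605960426 angle 0.020651304385219275 [[ 48.6 -84.2]
 [ 22.8 -84.2]]
near 16.828193235858535 angle 0.005357494940148629 [ 0.06 -0.13 -0.28 -0.35 -0.37 -0.25  0.17  0.26  0.39  0.31  0.32  0.39  0.39  0.27 -0.03 -0.16 -0.25 -0.34 -0.28 -0.13]
front -138.78264232659959 -0.015032346683576196
railside 56.80457310597622 -0.011018275727638261
```

Sub-pixel edges give angles within ±0.02 rad and a centre of about (36.8, −111.6). That fits contact with both the rail and the stop, given bloom and the ~1.5 mm uncertainty of my jig frame. The hand is well clear, so I'm handing in.

```bash
python3 -c "
from station import arm
print(arm.job_done(), arm.get_state()['t'])"
```

```text
the job is handed in; nothing more can be done
the job is handed in; nothing more can be done
```

I pushed the silver blank flat against the rail, slid it along the rail into the corner pocket, and handed the job in at about 15 s with the hand lifted well clear. The hand-in gives no verdict, so this rests on my own checks.

- **Against the rail:** I used the closed fingertips. The force rose to 12 N with no further motion, and the top view showed the blank 0.2° off the rail's direction.
- **Against the end stop:** after the slide the force rose to about 17 N with no further motion. A last gentle side push on the rear end met about 5 N at the same spot as the first rail contact.
- **Final position:** the top view puts the centre near jig x 36.8 mm, y −111.6 mm; home is 37, −113. My jig frame is only good to about 1.5 mm, and bright-edge blur adds a little.
- **Angle:** fitted edges put the blank within about 0.02 rad of the rail. A coarser whole-pixel fit read 3.8° (0.067 rad), just under the 0.07 limit. I put that down to pixel rounding, since all four fitted edges disagreed with it.
- **Other items:** the copper blank stayed within 1 mm of where it began, and the bangle measured the same before and after. I did not re-measure the hammer, jar, bowl or spool, but the hand never went near them at bench level.

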